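Shut and lock the fan cover of a chilled deli display

ROBOT

A 6-joint arm with a two-finger parallel gripper is mounted at the origin on the work surface. World frame = base frame: x ahead of the robot, y to its left, z up, the work surface at z = 0. Lengths are in m, angles in rad, forces in N, time in s.
With the tool pointing down it reaches from about 0.25 to 0.775 m from the base axis. Payload 4 kg.
Tool frame: the origin (TCP) lies on the centre line of the jaws, within the pads' length; the fingertips stand 8 mm ahead of it and the grasp point (between the pads) lies 11 mm behind it; z points along the fingers, y is the direction in which the jaws open and shut (so a half turn about z gives the same grasp; the last joint's range is limited). The gripper opens to 94 mm and grips with 3 to 60 N. Pads are 16 mm wide; open, the fingers measure 119 mm over their backs; the gripper's body (75 mm by 177 mm) begins 78 mm behind the grasp point.
Start: joints at [1.14, 0.087, 1.371, -0, 1.684, -0.103], TCP at [0.177, 0.521, 0.214] pointing down, gripper open.
Joint ranges: [-3.1, 3.1], [-0.76, 2.03], [0.27, 2.55], [-1.08, 4.22], [0.17, 2.65], [-2.57, 2.57]. Speed limits (rad/s): [2.79, 2.79, 3.14, 3.14, 3.14, 3.14].

INTERFACE

Orientations are given as [roll, pitch, yaw] about the fixed x, y, z axes, in that order (R = Rz(yaw) Ry(pitch) Rx(roll)).
In Python, from bench import * gives the robot as it stands.
- The arm moves only by the tool step_arm, never from a script. Its argument "steps" is a list of rows, each an object of numbers: "jaw": the opening, from 0 (shut) to 1 (fully open); "tx", "ty", "tz": the shift along the tool's x, y, z in m; "ax", "ay", "az": the turn, a rotation vector about the tool's x, y, z in rad. In form: [{"jaw": .., "tx": .., "ty": .., "tz": .., "ax": .., "ay": .., "az": ..}, ...]. A call has 1 to 8 rows; each row is the pose to reach, as a shift and turn from the pose measured when the call began, along the tool's axes at that moment; what a row does not reach only later rows make up. A row lasts 1/10 s, in which the tool goes at most 50 mm and 8.59 degrees, less where a joint would pass 70% of its speed; a pose out of reach is approached as far as the arm can. A call with a gripper value outside its range is refused whole. The fingers move at their own pace and stop on an object; the grip force is fixed at half the most. Time passes only in rows, so rows that repeat a pose let the fingers close. It gives the time, the measured TCP pose, the force and the opening at its end, in the units of the state.
- get_obs(): the state, without advancing time (a new reading comes with each control period).
- snapshot(name): name is "scene" or "top" or "wrist"; returns (picture, depth): 420x560x3 uint8, red, green, blue; 420x560 float32, m along the optical axis (not along the pixel's ray), 0 where there is no reading.
- camera_model(name): a dict with "intrinsics" (3x3 intrinsics, pixels), "origin" and "orientation" of the camera in the world. Camera axes: x right, y down, z forward; pixel columns grow to the right and rows downward; lengths in m; the calibration is good to about 2 mm. The wrist camera is an equidistant fisheye: a pixel r from the principal point sees the ray r / f radians off the axis. A picture is of the moment at which its call begins: read the wrist's pose just before it. camera_model takes no time and is no camera call; for the wrist camera it gives the pose at the moment of the call.
- close_job(): hands the job in, once; it reports no verdict.
Trained networks look in the newest picture that a camera, given by its name, has taken for a name from the list of things; names that differ only in an ending like _2 or _b are one class to them, and where a whole thing is asked for, a point or a joint stands for the part that bears it (a point fixed in the world has none). Each returns a list of dicts, best first, with "confidence" (0 to 1); they miss things now and then, are a little off and sometimes report something else, mostly with a low value. They report only what shows in the picture. A call takes as long as a camera call.
- silhouettes(camera, query): "pixels" (420x560 bool, what is visible of it) and "rect" ([left, top, right, bottom] in pixels, round what is visible of it).
The state is a dict: "time": time; "joint_positions": joint angles; "qvel": joint speeds; "joint_torque": joint torques, N m; "tool_pos": TCP position; "ee_rot": TCP orientation; "wrist_force": force on the tool from outside, world axes, zero at the start; "wrist_torque": the same for the moment, N m; "width": finger opening in m.
Only numpy, scipy, OpenCV 4.12 (cv2) and the standard library are available. Lean on these libraries where they do the work, as an engineer would, in place of code of your own. Each camera call takes 0.05 s, during which the arm holds its last target. There are 200 camera calls.

TASK

Push the white fan cover down until it is fully shut, then take the red-handled service key from its rest, put its blade in the slot of the brass cam lock and turn it a quarter turn clockwise until it seats. Leave the cover shut and locked and the key standing fully home in its rest again, let go, and do not disturb the food containers.

Things in the scene. Friction and masses are not known exactly. Their poses are not given: they have to be found in the camera images.
- housing: Fixed grey fan housing, 240 x 280 x 140 mm; origin under its centre, x away from its sloping front, z up. The front slopes at 30 degrees, from its front edge (x = -110, z = 45 mm) up to the cover's hinge line (x = 54.5, z = 140 mm); outward normal (-0.5, 0, 0.866) in its axes. The shut cover lies on this slope.
- cover (a joint): White cover, 190 mm long up the slope, 250 wide, 7 thick (a 10 mm thick lip along the last 12 mm of the lower edge), hinged along its upper edge. Radians: 0 = fully shut (hard stop), grows as the lower edge lifts; starts at 0.25 to 0.5. Stiff hinge, stays where left; 2 to 5 N on the lower edge moves it.
- cover_edge (a point): Point on the outer face of the cover, mid-width, 18 mm from its free lower edge and 172 mm from the hinge line: a place to press. Moves with the cover; its x points up the slope, z outward.
- cam (a joint): Quarter-turn cam lock in the cover. Radians: 0 = unlocked, slot level across the cover (red marks); grows clockwise seen from outside; 1.57 = locked, slot straight up the slope (green mark), hard stop. Starts at 0 to 0.2. Stays where left (about 0.12 N m to turn).
- lock_face (a point): Centre of the slot's mouth, on the outer face of the brass lock (56 mm across, in a grey bezel), 18 mm proud of the cover and 115 mm from the hinge line. z outward along the lock's axis (square to the cover), x along the slot; turns with the lock. Slot 7 mm wide, 44 long, 14 deep, closed at both ends.
- key: Loose service key, 125 mm, 160 g, upright, blade down. Origin mid blade tip, z up to the handle, x along the blade's width. Blade 36 x 4 mm (last 4 mm 30 x 2) to z = 34 mm; dark collar 52 x 26 mm at 34-42; round shank to 70; red handle block at 70-125 mm, 46 wide (x), 20 thick (y): grip it across y. Half a turn about z is the same.
- key_rest: Fixed grey block 90 x 60 x 45 mm, origin under its centre; pocket in its top 42 mm (along x) by 10 mm (along y), 40 mm deep. The blade stands in it with the key's collar flat on the block's top; the key's origin is then 11 mm above the work surface, x along the pocket.
- soup_tub: Orange soup tub with white lid, 90 mm across, 100 mm tall, loose; origin under its centre. Leave alone. It stands on the side of the housing opposite the key rest.
- foil_meal: Round foil tray of food, 158 mm across, 56 mm tall, loose; origin under its centre. Leave alone.
- salad_bowl: Round black tray with green salad, 148 mm across, 56 mm tall, loose; origin under its centre. Leave alone.

How it is judged:
By the outcome, as a careful person would: the job done as asked, in the order asked, and still so for the second after the job is handed in, with the robot touching nothing.
It also fails if it takes over 72 s, if anything falls off the work surface, if the arm or the gripper's body presses on something with over 40 N, if the wrist force passes 120 N, or if a joint passes its speed limit or range.

## Working session

There is one attempt and no reset: what is moved stays moved. The work goes in short steps, Python scripts to look and compute and a tool call to move; the robot and the scene stay as the last step left them, time stands still between calls to the robot, and variables do not carry over. Pictures are saved under pics/ and viewed, about 8 in all and at most 12, crops included, and the job is handed in when it is done.

Besides the shell and the picture viewer there is one more tool, called after "Emit:" as a command line: name --argument value ..., lists and objects as JSON in quotes. step_arm: Moves the arm, as the interface text tells. Its arguments: {"type":"object","properties":{"steps":{"type":"array"}},"required":["steps"]}

```bash
mkdir -p pics; cat > h.py <<'E'
from bench import *
import numpy as np, cv2
from scipy.spatial.transform import Rotation as R
def save(n,p): cv2.imwrite('pics/'+n+'.png',cv2.cvtColor(p,cv2.COLOR_RGB2BGR))
def cloud(cam,depth):
    m=camera_model(cam);K=np.array(m['intrinsics']);O=np.array(m['orientation']);
    if O.shape!=(3,3): O=R.from_euler('xyz',O).as_matrix()
    v,u=np.mgrid[:420,:560]
    x=(u-K[0,2])/K[0,0];y=(v-K[1,2])/K[1,1]
    if cam=='wrist':
        r=np.hypot(x,y);s=np.tan(r)/np.maximum(r,1e-9);x=x*s;y=y*s
    P=np.stack([x*depth,y*depth,depth],-1)@O.T+np.array(m['origin'])
    P[depth<=0]=np.nan
    return P
def proj(cam,P):
    m=camera_model(cam);K=np.array(m['intrinsics']);O=np.array(m['orientation'])
    if O.shape!=(3,3): O=R.from_euler('xyz',O).as_matrix()
    q=(np.asarray(P)-np.array(m['origin']))@O
    x=q[...,0]/q[...,2];y=q[...,1]/q[...,2]
    if cam=='wrist':
        t=np.hypot(x,y);s=np.arctan(t)/np.maximum(t,1e-9);x=x*s;y=y*s
    return np.stack([K[0,0]*x+K[0,2],K[1,1]*y+K[1,2]],-1)
def tool():
    o=get_obs();e=np.array(o['ee_rot']);
    T=e if e.shape==(3,3) else R.from_euler('xyz',e).as_matrix()
    return np.array(o['tool_pos']),T,o
def delta(p,Rt):
    """shift and rotvec in tool axes from the present pose"""
    p0,T,o=tool()
    return T.T@(np.array(p)-p0), R.from_matrix(T.T@Rt).as_rotvec()
E
python3 - <<'E'
from h import *
print(get_obs()); 
for c in ['scene','top']:
    print(c,camera_model(c))
    p,d=snapshot(c); save(c+'0',p); P=cloud(c,d); np.save(c+'P.npy',P)
    for q in ['housing','cover','cam','key','key_rest','soup_tub','foil_meal','salad_bowl']:
        for s in silhouettes(c,q)[:2]:
            X=P[s['pixels']]; X=X[~np.isnan(X[:,0])]
            print(c,q,round(s['confidence'],2),np.array(s['rect']).astype(int),np.median(X,0).round(3),np.percentile(X,2,axis=0).round(3),np.percentile(X,98,axis=0).round(3))
E
```

```text
{'time': 0.0, 'joint_positions': array([ 1.13991951e+00,  8.79547092e-02,  1.37222376e+00,  5.53679325e-06,
        1.68360836e+00, -1.03090298e-01]), 'qvel': array([ 9.03710390e-05,  3.09266359e-03, -6.28526733e-04,  3.36585671e-04,
        2.31450825e-03,  1.63975151e-03]), 'joint_torque': array([ 2.32407714e-03, -3.40183747e+01, -3.02429223e+01,  7.17944093e-02,
        3.29979323e-02, -1.84016540e-04]), 'tool_pos': array([0.17684809, 0.52023672, 0.2123198 ]), 'ee_rot': array([-3.13941069e+00, -2.31271304e-04,  2.81380650e+00]), 'wrist_force': array([0.32838696, 0.11258889, 0.29739183]), 'wrist_torque': array([0.04325288, 0.00236263, 0.01627861]), 'width': 0.09383156457605084}
scene {'intrinsics': array([[455.97816738,   0.        , 273.77402598],
       [  0.        , 455.97816738, 210.36011842],
       [  0.        ,   0.        ,   1.        ]]), 'origin': array([1.18050302, 0.11765317, 0.9446446 ]), 'orientation': array([-2.54437662e+00, -2.51854306e-03,  1.74420781e+00])}
scene housing 0.74 [155 169 299 302] [ 0.731 -0.054  0.142] [ 0.556 -0.184  0.01 ] [0.822 0.084 0.16 ]
sc
[... 1539 characters left out ...]
am 0.61 [291 187 315 206] [ 0.622 -0.067  0.161] [ 0.599 -0.091  0.145] [ 0.645 -0.042  0.166]
top key 0.77 [397 234 417 254] [ 0.514 -0.328  0.118] [ 0.491 -0.38   0.003] [ 0.54  -0.32   0.141]
top key_rest 0.75 [389 229 415 261] [ 0.503 -0.316  0.044] [ 0.47  -0.356  0.007] [ 0.559 -0.3    0.051]
top key_rest 0.18 [246 148 355 232] [ 0.643 -0.063  0.145] [ 0.546 -0.186  0.137] [0.745 0.058 0.163]
top soup_tub 0.74 [139 234 180 269] [0.499 0.307 0.099] [0.46  0.273 0.02 ] [0.542 0.348 0.106]
top foil_meal 0.74 [378 161 433 218] [ 0.664 -0.342  0.052] [ 0.6   -0.416  0.029] [ 0.739 -0.277  0.061]
top salad_bowl 0.6 [122 166 175 219] [0.655 0.355 0.053] [0.594 0.292 0.005] [0.726 0.428 0.062]
```

```bash
python3 - <<'E'
import cv2,numpy as np
a=cv2.imread('pics/scene0.png')[120:320,60:460];b=cv2.imread('pics/top0.png')[110:280,110:450]
a=cv2.resize(a,(800,400));b=cv2.resize(b,(800,400));
cv2.imwrite('pics/c1.png',a);cv2.imwrite('pics/c2.png',b[:, :])
E
```

```text
(no output)
```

View pics/c1.png

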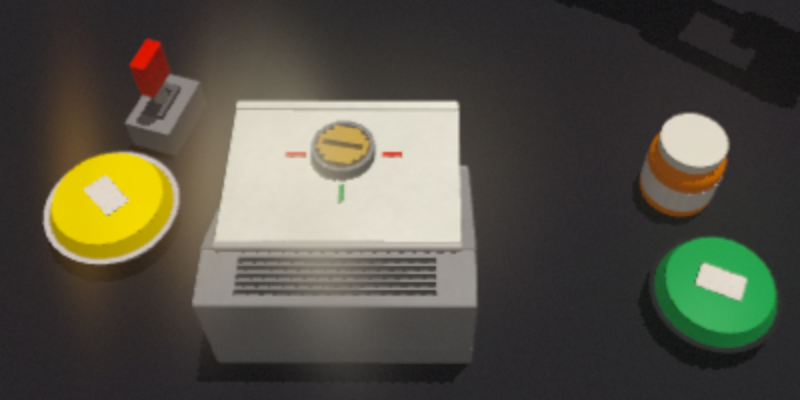

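View pics/c2.png

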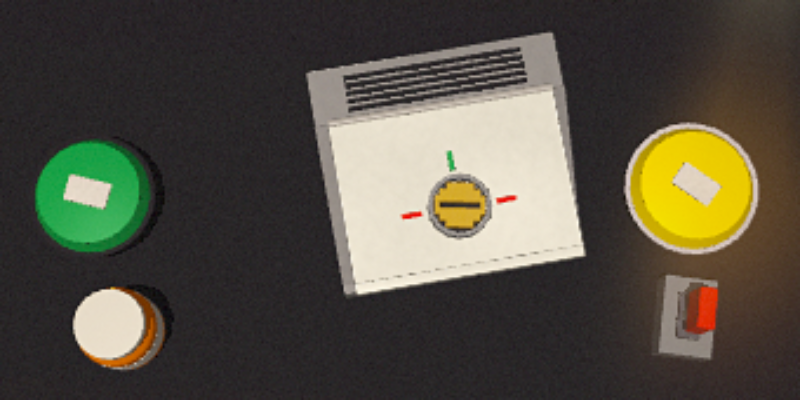

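```bash
cat >> h.py <<'E'
def fitcover(cam,P,s):
    m=cv2.erode(s['pixels'].astype(np.uint8),np.ones((3,3)))>0
    X=P[m];X=X[~np.isnan(X[:,0])]
    for _ in range(6):
        c=X.mean(0);n=np.linalg.svd(X-c,full_matrices=False)[2][2];n*=np.sign(n[2])
        X=X[np.abs((X-c)@n)<max(.003,1.5*np.median(np.abs((X-c)@n)))]
    return c,n,X
E
python3 - <<'E'
from h import *
for c in ['top','scene']:
    p,d=snapshot(c);P=cloud(c,d)
    s=silhouettes(c,'cover')[0]
    ce,n,X=fitcover(c,P,s)
    print(c,'n',n.round(3),'tilt',np.arccos(n[2]),len(X))
    A=P[s['pixels']];A=A[~np.isnan(A[:,0])]
    r=cv2.minAreaRect(X[:,:2].astype(np.float32));print(r, cv2.boxPoints(r).round(4).tolist())
    h=silhouettes(c,'housing')[0]['pixels']&~cv2.dilate(s['pixels'].astype(np.uint8),np.ones((3,3))).astype(bool)
    H=P[h];H=H[~np.isnan(H[:,0])];H=H[abs(H[:,2]-.14)<.008]
    r=cv2.minAreaRect(H[:,:2].astype(np.float32));print('top',H[:,2].mean(),r,cv2.boxPoints(r).round(4).tolist())
    k=silhouettes(c,'key_rest')[0]['pixels'];H=P[k];H=H[~np.isnan(H[:,0])];H=H[abs(H[:,2]-.045)<.005]
    r=cv2.minAreaRect(H[:,:2].astype(np.float32));print('rest',r)
    k=silhouettes(c,'key')[0]['pixels'];H=P[k];H=H[~np.isnan(H[:,0])];H=H[H[:,2]>.128]
    r=cv2.minAreaRect(H[:,:2].astype(np.float32));print('handle',len(H),np.median(H[:,2]),r)
E
```

```text
top n [-0.021 -0.003  1.   ] tilt 0.021443225604514296 4300
((0.6465463638305664, -0.06285403668880463), (0.19356584548950195, 0.2462114542722702), 9.554295539855957) [[0.5307000279426575, 0.042500000447034836], [0.5715000033378601, -0.20029999315738678], [0.7623999714851379, -0.16820000112056732], [0.7215999960899353, 0.07460000365972519]]
top 0.14079087605642557 ((0.7577202320098877, -0.0441260039806366), (0.09186477959156036, 0.2794051170349121), 9.277806282043457) [[0.6898999810218811, 0.08630000054836273], [0.7348999977111816, -0.18940000236034393], [0.8256000280380249, -0.1746000051498413], [0.7804999947547913, 0.10119999945163727]]
rest ((0.5159005522727966, -0.33392655849456787), (0.061776053160429, 0.09039734303951263), 82.1201171875)
handle 136 0.13578556554501042 ((0.515550434589386, -0.3330009877681732), (0.019788352772593498, 0.04487871378660202), 83.4559097290039)
scene n [-0.025 -0.004  1.   ] tilt 0.024962732497961028 6188
((0.6493551135063171, -0.06667107343673706), (0.192066952586174, 0.24471303820610046), 9.80602741241455) [[0.5339000225067139, 0.03750000149011612], [0.5756000280380249, -0.20360000431537628], [0.7648000121116638, -0.17090000212192535], [0.7231000065803528, 0.07029999792575836]]
top 0.1399736510471001 ((0.7651490569114685, -0.04696017503738403), (0.08147486299276352, 0.2799760699272156), 10.089956283569336) [[0.7005000114440918, 0.08370000123977661], [0.7495999932289124, -0.19189999997615814], [0.829800009727478, -0.17759999632835388], [0.7807000279426575, 0.09799999743700027]]
rest ((0.5169368386268616, -0.3361530601978302), (0.06257906556129456, 0.0944138839840889), 78.70708465576172)
handle 151 0.13514271294823876 ((0.5173923373222351, -0.3371858596801758), (0.020775724202394485, 0.04626050591468811), 83.90815734863281)
```

```bash
cat >> h.py <<'E'
O=np.array([.687,-.058,0]);Rh=R.from_euler('z',.168).as_matrix()
RT=Rh@np.array([[0,.866025,.5],[1,0,0],[0,.5,-.866025]])  # tool facing shut cover, jaw up the slope
def cov(s,h,th):
    a=np.pi/6-th;return O+Rh@(np.array([.0545,0,.14])+s*np.array([-np.cos(a),0,-np.sin(a)])+h*np.array([-np.sin(a),0,np.cos(a)]))
def show(*a):
    d,r=delta(*a);print('d',(d*1000).round(1),'rot',r.round(3))
E
python3 - <<'E'
from h import *
z=RT[:,2]
show(cov(.172,.007,.5)-(.008+.05)*z,RT)
for th in [.5,.4,.3,.2,.1,0,-.04]: print(th,((RT.T@(cov(.172,.007,th)-cov(.172,.007,.5)))*1000).round(1))
E
```

```text
d [-540.1 -453.5   20.3] rot [-0.472 -0.281  1.049]
0.5 [0. 0. 0.]
0.4 [ 0.  -8.1 15.2]
0.3 [  0.  -14.7  31.1]
0.2 [ -0.  -19.6  47.6]
0.1 [ -0.  -22.9  64.5]
0 [ -0.  -24.4  81.6]
-0.04 [  0.  -24.6  88.5]
```

Emit:
step_arm --steps '[{"jaw": 0, "tx": -40, "ty": -40, "tz": -0.04}]'

```text
invalid input
```

The shift was in mm by mistake and the call was refused. I'm resending it in metres.

Emit:
step_arm --steps '[{"jaw": 0, "tx": -0.04, "ty": -0.03, "tz": -0.03}, {"jaw": 0, "tx": -0.08, "ty": -0.065, "tz": -0.05, "az": 0.1}, {"jaw": 0, "tx": -0.12, "ty": -0.1, "tz": -0.05, "az": 0.2}, {"jaw": 0, "tx": -0.16, "ty": -0.135, "tz": -0.05, "az": 0.3}, {"jaw": 0, "tx": -0.2, "ty": -0.17, "tz": -0.05, "az": 0.4}, {"jaw": 0, "tx": -0.24, "ty": -0.2, "tz": -0.05, "az": 0.5}, {"jaw": 0, "tx": -0.28, "ty": -0.235, "tz": -0.05, "az": 0.6}, {"jaw": 0, "tx": -0.32, "ty": -0.27, "tz": -0.05, "az": 0.7}]'

```text
invalid input
```

```bash
python3 - <<'E'
from h import *
show(cov(.172,.007,.5)-(.058)*RT[:,2],RT); print(tool()[2]['joint_positions'].round(2))
E
```

```text
d [-540.1 -453.5   20.3] rot [-0.472 -0.281  1.049]
[ 1.14  0.09  1.37  0.    1.68 -0.1 ]
```

Emit:
step_arm --steps '[{"jaw": 0, "tx": -0.04, "ty": -0.03, "tz": -0.03, "ax": 0, "ay": 0, "az": 0}, {"jaw": 0, "tx": -0.08, "ty": -0.065, "tz": -0.05, "ax": 0, "ay": 0, "az": 0.1}, {"jaw": 0, "tx": -0.12, "ty": -0.1, "tz": -0.05, "ax": 0, "ay": 0, "az": 0.2}, {"jaw": 0, "tx": -0.16, "ty": -0.135, "tz": -0.05, "ax": 0, "ay": 0, "az": 0.3}, {"jaw": 0, "tx": -0.2, "ty": -0.17, "tz": -0.05, "ax": 0, "ay": 0, "az": 0.4}, {"jaw": 0, "tx": -0.24, "ty": -0.2, "tz": -0.05, "ax": 0, "ay": 0, "az": 0.5}, {"jaw": 0, "tx": -0.28, "ty": -0.235, "tz": -0.05, "ax": 0, "ay": 0, "az": 0.6}, {"jaw": 0, "tx": -0.32, "ty": -0.27, "tz": -0.05, "ax": 0, "ay": 0, "az": 0.7}]'

```text
time: 2.2
tool_pos: [0.3787, 0.186, 0.2638]
ee_rot: [3.14, 0.0, 2.11]
wrist_force: [0.4, 0.7, -0.6]
width: 0.0335
```

```bash
python3 - <<'E'
from h import *
show(cov(.172,.007,.5)-(.058)*RT[:,2],RT); print(tool()[2]['joint_positions'].round(2))
E
```

```text
d [-314.4    2.6   70.7] rot [-0.516 -0.097  0.363]
[ 0.32 -0.21  1.55  0.    1.8  -0.22]
```

Emit:
step_arm --steps '[{"jaw": 0, "tx": -0.045, "ty": 0, "tz": 0, "ax": -0.07, "ay": -0.014, "az": 0.05}, {"jaw": 0, "tx": -0.09, "ty": 0, "tz": 0, "ax": -0.15, "ay": -0.028, "az": 0.1}, {"jaw": 0, "tx": -0.135, "ty": 0, "tz": 0, "ax": -0.22, "ay": -0.042, "az": 0.155}, {"jaw": 0, "tx": -0.18, "ty": 0, "tz": 0.01, "ax": -0.295, "ay": -0.056, "az": 0.21}, {"jaw": 0, "tx": -0.225, "ty": 0, "tz": 0.02, "ax": -0.37, "ay": -0.07, "az": 0.26}, {"jaw": 0, "tx": -0.27, "ty": 0, "tz": 0.04, "ax": -0.44, "ay": -0.084, "az": 0.31}, {"jaw": 0, "tx": -0.314, "ty": 0.0026, "tz": 0.07, "ax": -0.516, "ay": -0.097, "az": 0.363}, {"jaw": 0, "tx": -0.314, "ty": 0.0026, "tz": 0.07, "ax": -0.516, "ay": -0.097, "az": 0.363}]'

```text
time: 3.0
tool_pos: [0.5394, -0.0852, 0.187]
ee_rot: [2.627, -0.005, 1.732]
wrist_force: [-0.5, 1.2, -0.1]
width: 0.0004
```

```bash
python3 - <<'E'
from h import *
show(cov(.172,.007,.5)-(.058)*RT[:,2],RT); print(tool()[2]['joint_positions'].round(2))
p,d=snapshot('wrist');save('w1',p)
E
```

```text
d [ 2.2  6.  -3.7] rot [-0.009 -0.001 -0.009]
[-0.44 -0.26  1.83  0.31  1.15 -0.67]
```

View pics/w1.png

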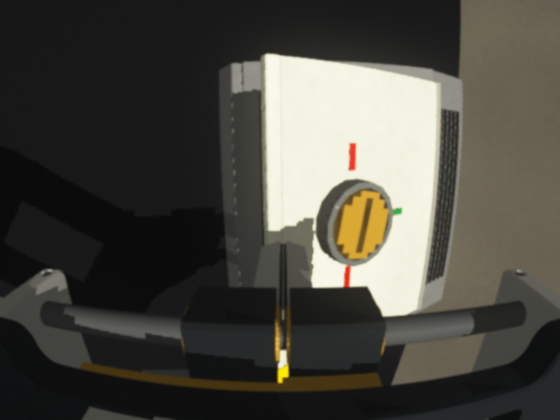

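Emit:
step_arm --steps '[{"jaw": 0, "tx": 0.002, "ty": 0.006, "tz": 0.02, "ax": 0, "ay": 0, "az": 0}, {"jaw": 0, "tx": 0.002, "ty": 0.006, "tz": 0.038, "ax": 0, "ay": 0, "az": 0}, {"jaw": 0, "tx": 0.002, "ty": 0.005, "tz": 0.046, "ax": 0, "ay": 0, "az": 0}, {"jaw": 0, "tx": 0.002, "ty": 0.002, "tz": 0.054, "ax": 0, "ay": 0, "az": 0}, {"jaw": 0, "tx": 0.002, "ty": -0.002, "tz": 0.062, "ax": 0, "ay": 0, "az": 0}, {"jaw": 0, "tx": 0.002, "ty": -0.005, "tz": 0.07, "ax": 0, "ay": 0, "az": 0}, {"jaw": 0, "tx": 0.002, "ty": -0.008, "tz": 0.078, "ax": 0, "ay": 0, "az": 0}, {"jaw": 0, "tx": 0.002, "ty": -0.01, "tz": 0.086, "ax": 0, "ay": 0, "az": 0}]'

```text
time: 3.85
tool_pos: [0.5734, -0.076, 0.1095]
ee_rot: [2.624, -0.004, 1.734]
wrist_force: [-0.4, 1.3, 1.1]
width: 0.0002
```

```bash
python3 - <<'E'
from h import *
show(cov(.172,.007,0)-(.008)*RT[:,2],RT); print(RT.T@tool()[2]['wrist_force'])
E
```

```text
d [-1.3 -9.7 43.4] rot [-0.006 -0.001 -0.006]
[ 1.35971814  0.36905496 -1.04002135]
```

Emit:
step_arm --steps '[{"jaw": 0, "tx": -0.001, "ty": -0.004, "tz": 0.01, "ax": 0, "ay": 0, "az": 0}, {"jaw": 0, "tx": -0.001, "ty": -0.007, "tz": 0.02, "ax": 0, "ay": 0, "az": 0}, {"jaw": 0, "tx": -0.001, "ty": -0.009, "tz": 0.03, "ax": 0, "ay": 0, "az": 0}, {"jaw": 0, "tx": -0.001, "ty": -0.01, "tz": 0.036, "ax": 0, "ay": 0, "az": 0}]'

```text
time: 4.25
tool_pos: [0.5824, -0.0755, 0.0718]
ee_rot: [2.625, -0.004, 1.734]
wrist_force: [-0.0, 0.8, 1.8]
width: 0.0008
```

```bash
python3 - <<'E'
from h import *
show(cov(.172,.007,0)-(.008)*RT[:,2],RT); print(RT.T@tool()[2]['wrist_force'])
p,d=snapshot('scene');P=cloud('scene',d);s=silhouettes('scene','cover')[0];print(s['confidence'],fitcover('scene',P,s)[:2])
E
```

```text
d [-0.3  1.2  6.2] rot [-0.007 -0.001 -0.006]
[ 0.75695125  1.00713883 -1.54776004]
0.77 (array([ 0.67695913, -0.06197284,  0.11474604]), array([-0.46211456, -0.08060926,  0.88314907]))
```

Emit:
step_arm --steps '[{"jaw": 0, "tx": 0, "ty": 0, "tz": 0.003, "ax": 0, "ay": 0, "az": 0}, {"jaw": 0, "tx": 0, "ty": 0, "tz": 0.006, "ax": 0, "ay": 0, "az": 0}, {"jaw": 0, "tx": 0, "ty": 0, "tz": 0.008, "ax": 0, "ay": 0, "az": 0}]'

```text
time: 4.65
tool_pos: [0.5849, -0.0748, 0.0668]
ee_rot: [2.629, -0.004, 1.737]
wrist_force: [-30.3, -2.0, 30.7]
width: 0.0003
```

Emit:
step_arm --steps '[{"jaw": 0, "tx": 0, "ty": 0, "tz": -0.02, "ax": 0, "ay": 0, "az": 0}, {"jaw": 0, "tx": 0, "ty": 0, "tz": -0.06, "ax": 0, "ay": 0, "az": 0}, {"jaw": 0, "tx": 0, "ty": 0.03, "tz": -0.1, "ax": 0, "ay": 0, "az": 0}, {"jaw": 0, "tx": 0, "ty": 0.06, "tz": -0.14, "ax": 0, "ay": 0, "az": 0}, {"jaw": 0, "tx": 0, "ty": 0.07, "tz": -0.16, "ax": 0, "ay": 0, "az": 0}, {"jaw": 0, "tx": 0, "ty": 0.07, "tz": -0.16, "ax": 0, "ay": 0, "az": 0}]'

```text
time: 5.25
tool_pos: [0.5697, -0.0791, 0.2467]
ee_rot: [2.62, 0.001, 1.737]
wrist_force: [0.2, 0.5, -0.8]
width: 0.0004
```

```bash
python3 - <<'E'
from h import *
print(tool()[0],tool()[2]['joint_positions'].round(2))
P0=cov(.115,.025,0);print('model lock',P0)
for c in ['wrist','top','scene']:
    p,d=snapshot(c);P=cloud(c,d)
    if c=='wrist':save('w2',p); np.save('w2P.npy',P)
    ss=silhouettes(c,'cover')
    if ss: ce,n,X=fitcover(c,P,ss[0]);print(c,'cover',ss[0]['confidence'],ce.round(4),n.round(4),'dist off model',(ce-cov(.1,.007,0))@-RT[:,2], 'tilt',np.arccos(n[2]))
    ss=silhouettes(c,'cam')
    for s in ss[:1]:
        X=P[s['pixels']];X=X[~np.isnan(X[:,0])];X=X[abs((X-P0)@RT[:,2])<.006]
        print(c,'cam',s['confidence'],s['rect'],X.mean(0).round(4),'in tool axes rel model mm',(RT.T@(X.mean(0)-P0)*1000).round(1),len(X))
print('proj',proj('wrist',P0))
E
```

```text
[ 0.56968774 -0.07909773  0.24671274] [-0.4  -0.22  1.68  0.28  1.24 -0.6 ]
model lock [ 0.63021792 -0.06763016  0.10415064]
wrist cover 0.93 [ 0.6582 -0.0304  0.1003] [-0.4822 -0.0838  0.872 ] dist off model -0.002206680834672182 tilt 0.5114706690919002
wrist cam 0.85 [240.9, 173.5, 293.5, 227.3] [ 0.6268 -0.0685  0.0992] in tool axes rel model mm [-0.2 -5.5  2.5] 1684
top cover 0.63 [ 0.6673 -0.0538  0.1084] [-0.4917 -0.0873  0.8664] dist off model 0.002248743702835161 tilt 0.522909084094157
scene cover 0.96 [ 0.6792 -0.0628  0.1136] [-0.4885 -0.0848  0.8684] dist off model 0.0016468592934384824 tilt 0.5187875450813334
scene cam 0.68 [219.4, 206.9, 243.6, 214.6] [ 0.631  -0.0712  0.1052] in tool axes rel model mm [-3.6  0.7 -0.8] 229
proj [272.55257379 202.62415548]
```

View pics/w2.png

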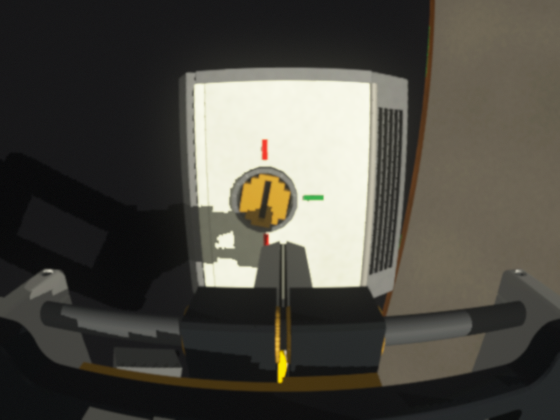

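```bash
python3 - <<'E'
from h import *
RK=R.from_euler('xyz',[np.pi,0,3.02]).as_matrix()
show([.5165,-.335,.20],RK)
print('contact rel model',(RT.T@(np.array([.5849,-.0748,.0668])-cov(.172,.007,0))*1000).round(1))
E
```

```text
d [-245.1  -99.   -12.4] rot [ 0.441  0.323 -1.255]
contact rel model [ 0.5 -1.4 -8.6]
```

Emit:
step_arm --steps '[{"jaw": 1, "tx": -0.03, "ty": -0.012, "tz": -0.01, "ax": 0.045, "ay": 0.033, "az": -0.13}, {"jaw": 1, "tx": -0.06, "ty": -0.024, "tz": -0.02, "ax": 0.09, "ay": 0.066, "az": -0.255}, {"jaw": 1, "tx": -0.09, "ty": -0.036, "tz": -0.02, "ax": 0.135, "ay": 0.1, "az": -0.385}, {"jaw": 1, "tx": -0.12, "ty": -0.05, "tz": -0.02, "ax": 0.18, "ay": 0.132, "az": -0.51}, {"jaw": 1, "tx": -0.15, "ty": -0.06, "tz": -0.02, "ax": 0.225, "ay": 0.165, "az": -0.64}, {"jaw": 1, "tx": -0.18, "ty": -0.073, "tz": -0.02, "ax": 0.27, "ay": 0.2, "az": -0.77}, {"jaw": 1, "tx": -0.21, "ty": -0.085, "tz": -0.015, "ax": 0.315, "ay": 0.23, "az": -0.9}, {"jaw": 1, "tx": -0.245, "ty": -0.099, "tz": -0.0124, "ax": 0.36, "ay": 0.263, "az": -1.02}]'

```text
time: 6.5
tool_pos: [0.5165, -0.336, 0.1992]
ee_rot: [3.055, 0.048, 2.788]
wrist_force: [-0.4, 0.3, -0.2]
width: 0.0608
```

```bash
python3 - <<'E'
from h import *
RK=R.from_euler('xyz',[np.pi,0,3.02]).as_matrix()
show([.5165,-.335,.20],RK)
print(tool()[2]['joint_positions'].round(2))
E
```

```text
d [ 0.3  1.  -0.8] rot [ 0.081  0.057 -0.229]
[-0.72  0.22  1.25  0.1   1.66 -1.93]
```

Emit:
step_arm --steps '[{"jaw": 1, "tx": 0, "ty": 0, "tz": -0.001, "ax": 0.04, "ay": 0.028, "az": -0.115}, {"jaw": 1, "tx": 0, "ty": 0, "tz": -0.001, "ax": 0.081, "ay": 0.057, "az": -0.229}, {"jaw": 1, "tx": 0, "ty": 0, "tz": -0.001, "ax": 0.081, "ay": 0.057, "az": -0.229}]'

```text
time: 6.8
tool_pos: [0.5172, -0.3354, 0.199]
ee_rot: [3.14, -0.001, 3.021]
wrist_force: [-0.3, -0.5, -0.9]
width: 0.0846
```

```bash
python3 - <<'E'
from h import *
p0,T,o=tool();print(p0,o['ee_rot'],o['width'])
p,d=snapshot('wrist');save('w3',p);P=cloud('wrist',d)
for q,z in [('key',.136),('key_rest',.045)]:
    ss=silhouettes('wrist',q)
    for s in ss[:1]:
        H=P[s['pixels']];H=H[~np.isnan(H[:,0])];print(q,s['confidence'],np.percentile(H[:,2],[5,50,95]));H=H[abs(H[:,2]-z)<.006]
        if len(H)>5:
            r=cv2.minAreaRect(H[:,:2].astype(np.float32));print(q,len(H),r,'centre in tool axes mm',(T.T@(np.array([*r[0],z])-p0)*1000).round(1))
E
```

```text
[ 0.51722332 -0.33539446  0.19904993] [ 3.14043656e+00 -7.65726222e-04  3.02092344e+00] 0.08456597471451546
key 0.8 [0.05233753 0.13535567 0.13682767]
key 1378 ((0.5170811414718628, -0.33737921714782715), (0.019149484112858772, 0.044818270951509476), 82.38441467285156) centre in tool axes mm [-0.1 -2.1 63. ]
key_rest 0.83 [0.00527726 0.04484045 0.04624866]
key_rest 3253 ((0.5173404812812805, -0.3372861444950104), (0.06024499610066414, 0.09007184952497482), 81.73248291015625) centre in tool axes mm [ -0.5  -2.  154. ]
```

View pics/w3.png

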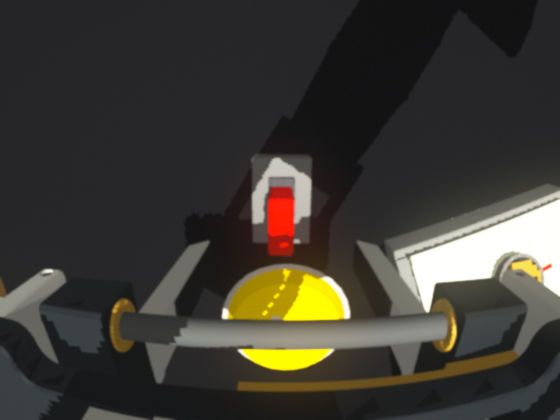

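Emit:
step_arm --steps '[{"jaw": 1, "tx": 0, "ty": -0.002, "tz": 0.01, "ax": 0, "ay": 0, "az": 0.017}, {"jaw": 1, "tx": 0, "ty": -0.002, "tz": 0.04, "ax": 0, "ay": 0, "az": 0.017}, {"jaw": 1, "tx": 0, "ty": -0.002, "tz": 0.075, "ax": 0, "ay": 0, "az": 0.017}, {"jaw": 1, "tx": 0, "ty": -0.002, "tz": 0.099, "ax": 0, "ay": 0, "az": 0.017}, {"jaw": 1, "tx": 0, "ty": -0.002, "tz": 0.099, "ax": 0, "ay": 0, "az": 0.017}, {"jaw": 0, "tx": 0, "ty": -0.002, "tz": 0.099, "ax": 0, "ay": 0, "az": 0.017}, {"jaw": 0, "tx": 0, "ty": -0.002, "tz": 0.099, "ax": 0, "ay": 0, "az": 0.017}, {"jaw": 0, "tx": 0, "ty": -0.002, "tz": 0.099, "ax": 0, "ay": 0, "az": 0.017}]'

```text
time: 7.75
tool_pos: [0.5171, -0.3387, 0.1033]
ee_rot: [-3.14, 0.004, 3.0]
wrist_force: [-0.4, -0.1, 0.2]
width: 0.0729
```

Emit:
step_arm --steps '[{"jaw": 0, "tx": 0, "ty": 0, "tz": 0, "ax": 0, "ay": 0, "az": 0}, {"jaw": 0, "tx": 0, "ty": 0, "tz": 0, "ax": 0, "ay": 0, "az": 0}, {"jaw": 0, "tx": 0, "ty": 0, "tz": 0, "ax": 0, "ay": 0, "az": 0}, {"jaw": 0, "tx": 0, "ty": 0, "tz": 0, "ax": 0, "ay": 0, "az": 0}, {"jaw": 0, "tx": 0, "ty": 0, "tz": 0, "ax": 0, "ay": 0, "az": 0}, {"jaw": 0, "tx": 0, "ty": 0, "tz": 0, "ax": 0, "ay": 0, "az": 0}]'

```text
time: 8.35
tool_pos: [0.5171, -0.3387, 0.1031]
ee_rot: [-3.141, 0.004, 3.0]
wrist_force: [-0.4, -0.0, 0.5]
width: 0.0256
```

Emit:
step_arm --steps '[{"jaw": 0, "tx": 0, "ty": 0, "tz": 0, "ax": 0, "ay": 0, "az": 0}, {"jaw": 0, "tx": 0, "ty": 0, "tz": 0, "ax": 0, "ay": 0, "az": 0}, {"jaw": 0, "tx": 0, "ty": 0, "tz": 0, "ax": 0, "ay": 0, "az": 0}, {"jaw": 0, "tx": 0, "ty": 0, "tz": 0, "ax": 0, "ay": 0, "az": 0}]'

```text
time: 8.75
tool_pos: [0.5171, -0.3386, 0.1031]
ee_rot: [-3.141, 0.004, 3.0]
wrist_force: [-0.9, 1.1, 0.0]
width: 0.0201
```

```bash
python3 - <<'E'
from h import *
p0,T,o=tool();print(p0,o['ee_rot'],o['width'],o['wrist_force'],o['joint_positions'].round(2)); np.savez('grasp.npz',p=p0,T=T)
E
```

```text
[ 0.51711345 -0.33857688  0.10308154] [-3.14072979  0.00382938  3.00036906] 0.020091177174282937 [-0.89736079  1.10022047  0.01677538] [-0.67  0.28  1.37  0.    1.49 -2.1 ]
```

Emit:
step_arm --steps '[{"jaw": 0, "tx": 0, "ty": 0, "tz": -0.02, "ax": 0, "ay": 0, "az": 0}, {"jaw": 0, "tx": 0, "ty": 0, "tz": -0.05, "ax": 0, "ay": 0, "az": 0}, {"jaw": 0, "tx": 0, "ty": 0, "tz": -0.085, "ax": 0, "ay": 0, "az": 0}, {"jaw": 0, "tx": 0, "ty": 0, "tz": -0.12, "ax": 0, "ay": 0, "az": 0}, {"jaw": 0, "tx": 0, "ty": 0, "tz": -0.15, "ax": 0, "ay": 0, "az": 0}, {"jaw": 0, "tx": 0, "ty": 0, "tz": -0.17, "ax": 0, "ay": 0, "az": 0}]'

```text
time: 9.35
tool_pos: [0.5168, -0.3387, 0.2758]
ee_rot: [-3.139, 0.006, 3.0]
wrist_force: [-0.6, 0.1, -1.9]
width: 0.0201
```

```bash
python3 - <<'E'
from h import *
print(tool()[0],get_obs()['width'])
L=cov(.115,.025,0)
for c in [0,.15]: show(L-(.092+.06)*RT[:,2],RT@R.from_euler('z',c).as_matrix())
E
```

```text
[ 0.51675545 -0.3386894   0.27576177] 0.02012735107879529
d [ -1.5 261.3  39.3] rot [-0.45  -0.323  1.233]
d [ -1.5 261.3  39.3] rot [-0.481 -0.293  1.379]
```

Emit:
step_arm --steps '[{"jaw": 0, "tx": 0, "ty": 0.026, "tz": 0, "ax": -0.04, "ay": -0.025, "az": 0.125}, {"jaw": 0, "tx": 0, "ty": 0.052, "tz": 0, "ax": -0.09, "ay": -0.05, "az": 0.25}, {"jaw": 0, "tx": 0, "ty": 0.08, "tz": 0, "ax": -0.13, "ay": -0.08, "az": 0.375}, {"jaw": 0, "tx": 0, "ty": 0.11, "tz": 0, "ax": -0.175, "ay": -0.107, "az": 0.5}, {"jaw": 0, "tx": 0, "ty": 0.14, "tz": 0, "ax": -0.22, "ay": -0.133, "az": 0.63}, {"jaw": 0, "tx": 0, "ty": 0.17, "tz": 0, "ax": -0.26, "ay": -0.16, "az": 0.755}, {"jaw": 0, "tx": 0, "ty": 0.2, "tz": 0.01, "ax": -0.305, "ay": -0.187, "az": 0.88}, {"jaw": 0, "tx": 0, "ty": 0.23, "tz": 0.02, "ax": -0.35, "ay": -0.213, "az": 1.0}]'

```text
time: 10.15
tool_pos: [0.5491, -0.1104, 0.2547]
ee_rot: [2.744, 0.02, 1.978]
wrist_force: [-0.2, -0.1, -1.4]
width: 0.0197
```

```bash
python3 - <<'E'
from h import *
print(tool()[0],get_obs()['width'])
L=cov(.115,.025,0)
for c in [.15]: show(L-(.092+.06)*RT[:,2],RT@R.from_euler('z',c).as_matrix())
E
```

```text
[ 0.54905081 -0.11036184  0.25472115] 0.01970620244974312
d [25.5  9.1 23.8] rot [-0.13  -0.079  0.373]
```

Emit:
step_arm --steps '[{"jaw": 0, "tx": 0.008, "ty": 0.003, "tz": 0.004, "ax": -0.04, "ay": -0.025, "az": 0.12}, {"jaw": 0, "tx": 0.017, "ty": 0.006, "tz": 0.01, "ax": -0.085, "ay": -0.05, "az": 0.25}, {"jaw": 0, "tx": 0.0255, "ty": 0.009, "tz": 0.02, "ax": -0.13, "ay": -0.079, "az": 0.373}, {"jaw": 0, "tx": 0.0255, "ty": 0.009, "tz": 0.02, "ax": -0.13, "ay": -0.079, "az": 0.373}, {"jaw": 0, "tx": 0.0255, "ty": 0.009, "tz": 0.02, "ax": -0.13, "ay": -0.079, "az": 0.373}]'

```text
time: 10.65
tool_pos: [0.5533, -0.0808, 0.2389]
ee_rot: [2.624, -0.074, 1.612]
wrist_force: [-0.2, 0.4, -1.1]
width: 0.0198
```

```bash
python3 - <<'E'
from h import *
L=cov(.115,.025,0)
show(L-(.092+.06)*RT[:,2],RT@R.from_euler('z',.15).as_matrix());p0,T,o=tool();print(o['joint_positions'].round(2))
p,d=snapshot('wrist');P=cloud('wrist',d);np.savez('w4.npz',p=p,d=d,P=P,p0=p0,T=T)
for q in ['cam','key']:
  for s in silhouettes('wrist',q)[:2]:
    X=P[s['pixels']];X=X[~np.isnan(X[:,0])];Y=(X-p0)@T*1000;print(q,s['confidence'],s['rect'],'toolframe',np.percentile(Y,[2,50,98],axis=0).round(1).tolist())
print('proj lock',proj('wrist',L),'tip',proj('wrist',p0+.092*T[:,2]))
save('w4',cv2.resize(p[130:340,190:400],(800,800))[:600])
E
```

```text
d [0.1 0.2 3.7] rot [-0.001 -0.001  0.003]
[-0.42 -0.25  1.72  0.3   1.24 -0.48]
cam 0.58 [256.1, 176.2, 305.9, 216.8] toolframe [[-15.4, -26.2, 153.6], [10.2, -0.4, 155.4], [24.0, 26.3, 170.2]]
key 0.94 [262.5, 195.6, 303.8, 320.4] toolframe [[-17.5, -9.1, -33.8], [13.6, 1.3, -32.0], [24.6, 11.2, 51.2]]
proj lock [281.01379794 199.1735027 ] tip [280.32743294 215.74144588]
```

View pics/w4.png

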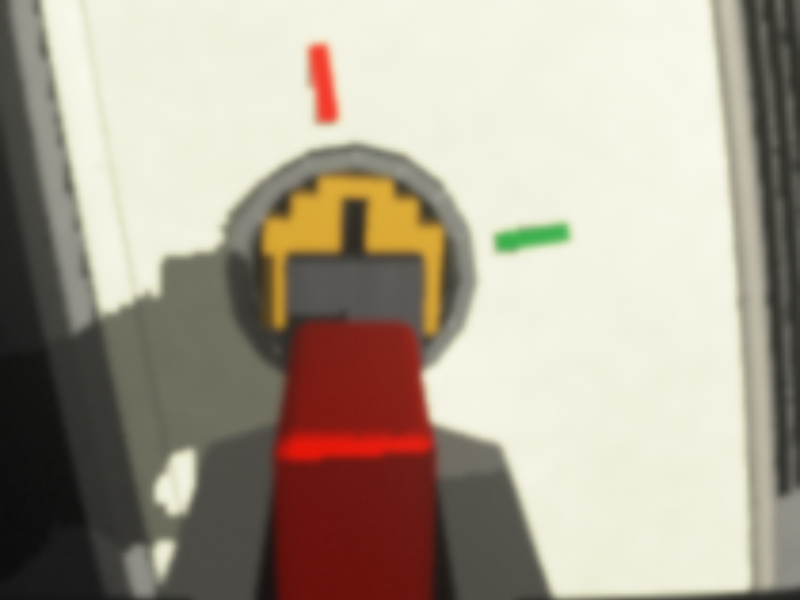

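```bash
python3 - <<'E'
from h import *
f=np.load('w4.npz');p,d,P,p0,T=[f[k] for k in ['p','d','P','p0','T']]
Y=(P-p0)@T*1000
hsv=cv2.cvtColor(p,cv2.COLOR_RGB2HSV).astype(int)
red=(hsv[...,1]>150)&((hsv[...,0]<8)|(hsv[...,0]>172))&(hsv[...,2]>60)
br=(hsv[...,1]>120)&(abs(hsv[...,0]-21)<7)&(hsv[...,2]>110)&(Y[...,2]>145)&(Y[...,2]<165)&(np.hypot(Y[...,0],Y[...,1])<60)
B=Y[br];print('brass',len(B),np.nanmedian(B,0).round(1),B[:,0].min().round(1),B[:,0].max().round(1),B[:,1].min().round(1),B[:,1].max().round(1))
bez=(hsv[...,1]<60)&(abs(Y[...,2]-156)<6)&(np.hypot(Y[...,0],Y[...,1])<45)
Z=Y[bez|br]
# bezel outer circle from raised points
dd=cv2.convexHull(Z[:,:2].astype(np.float32))[:,0];print('hull enclosing',cv2.minEnclosingCircle(dd), dd[:,0].max(),dd[:,1].min(),dd[:,1].max())
col=(Y[...,2]>45)&(Y[...,2]<62)&(abs(Y[...,1])<20)&(abs(Y[...,0])<40)
C=Y[col];print('collar',len(C),np.percentile(C,[1,50,99],axis=0).round(1).tolist())
h=red&(Y[...,2]>-45)&(Y[...,2]<22)
H=Y[h];print('handle',len(H),np.percentile(H,[1,50,99],axis=0).round(1).tolist())
# handle top and collar direction
m=camera_model('wrist');print(m)
sub=slice(170,200),slice(272,296)
print(hsv[...,2][170:200:2,274:294])
def at(u,v,z):
    # ray to plane tool z
    c=np.array(m['origin']);K=m['intrinsics'];O_=R.from_euler('xyz',m['orientation']).as_matrix()
    x=np.array([(u-K[0,2])/K[0,0],(v-K[1,2])/K[1,1]]);r=np.hypot(*x);dr=O_@np.array([*(x/r*np.sin(r)),np.cos(r)])
    c=(c-p0)@T*1000;dr=dr@T;return c+dr*(z-c[2])/dr[2]
print('slot end',at(283.2,181.7,155.4), 'slot near collar',at(283.2,196.5,155.4))
E
```

```text
brass 794 [ 10.5   1.6 155. ] -18.5 24.6 -23.1 25.1
hull enclosing ((-2.835190534591675, 0.10860031098127365), 34.81062316894531) 31.726765 -33.898754 34.86736
collar 729 [[8.2, -11.9, 48.5], [19.5, 0.7, 50.2], [25.1, 13.5, 57.3]]
handle 4086 [[-18.2, -8.4, -34.0], [9.7, 1.3, -32.3], [22.0, 10.8, 15.4]]
{'intrinsics': array([[325.1922621 ,   0.        , 282.72664224],
       [  0.        , 325.1922621 , 212.07155138],
       [  0.        ,   0.        ,   1.        ]]), 'origin': array([ 0.46758962, -0.02234644,  0.39355086]), 'orientation': array([ 2.96788621, -0.51765447, -0.00312853])}
[[113 116 118 122 126 129 130 132 140 146 143 136 132 126 120 117 121 126
  135 145]
 [139 139 139 140 140 141 140 139 139 141 143 142 142 142 142 141 141 138
  135 134]
 [136 137 135 134 133 129 124 119 112 110 111 115 122 128 133 137 138 140
  141 142]
 [159 171 172 170 169 168 166 160 156 155 153 152 151 151 150 150 152 151
  143 133]
 [198 215 219 219 219 219 218 216 215 215 215 214 214 213 213 212 212 209
  190 142]
 [205 217 220 220 219 216 212 211 211 210 211 212 214 218 220 220 222 219
  203
[... 179 characters left out ...]
18 219 219 216 202 160 102  62  50  48  56  99 161 203 217 220 220 221
  220 220]
 [218 219 219 216 200 153  95  59  49  48  55 100 163 203 216 219 220 220
  220 220]
 [218 218 217 216 199 151  91  57  47  46  57 107 171 206 217 219 219 220
  219 220]
 [218 218 218 216 199 150  90  55  47  46  59 114 178 210 217 219 218 218
  219 219]
 [208 209 209 207 189 140  81  52  46  47  57 109 171 200 208 209 209 209
  210 210]
 [130 130 130 129 117  91  65  56  53  53  57  76 107 125 131 131 131 130
  131 132]
 [ 77  76  77  76  75  75  74  73  74  73  73  74  75  75  77  77  78  78
   78  79]]
slot end [ 18.29874677   2.6404272  155.4       ] slot near collar [  2.88476352   2.62126812 155.4       ]
```

Emit:
step_arm --steps '[{"jaw": 0, "tx": -0.002, "ty": 0.001, "tz": 0.015, "ax": 0, "ay": 0, "az": 0.03}, {"jaw": 0, "tx": -0.002, "ty": 0.001, "tz": 0.03, "ax": 0, "ay": 0, "az": 0.03}, {"jaw": 0, "tx": -0.002, "ty": 0.001, "tz": 0.042, "ax": 0, "ay": 0, "az": 0.03}, {"jaw": 0, "tx": -0.002, "ty": 0.001, "tz": 0.05, "ax": 0, "ay": 0, "az": 0.03}, {"jaw": 0, "tx": -0.002, "ty": 0.001, "tz": 0.05, "ax": 0, "ay": 0, "az": 0.03}, {"jaw": 0, "tx": -0.002, "ty": 0.001, "tz": 0.05, "ax": 0, "ay": 0, "az": 0.03}]'

```text
time: 11.4
tool_pos: [0.5803, -0.0797, 0.1972]
ee_rot: [2.624, -0.089, 1.583]
wrist_force: [0.8, -0.5, -1.5]
width: 0.0198
```

```bash
python3 - <<'E'
from h import *
f=np.load('w4.npz');q0,S=f['p0'],f['T']
p0,T,o=tool();print('moved',(S.T@(p0-q0)*1000).round(1),R.from_matrix(S.T@T).as_rotvec().round(3),o['wrist_force'])
p,d=snapshot('wrist');m=camera_model('wrist');print('cam in tool',((m['origin']-p0)@T*1000).round(1))
P=cloud('wrist',d);Y=(P-p0)@T*1000
hsv=cv2.cvtColor(p,cv2.COLOR_RGB2HSV).astype(int)
b=(abs(Y[...,2]-105)<6)&(np.hypot(Y[...,0],Y[...,1])<42);print('bezel y',np.percentile(Y[b],[1,50,99],axis=0).round(1).tolist())
a=cv2.resize(p[150:280,210:360],(600,520),interpolation=cv2.INTER_CUBIC)
p2,_=snapshot('scene');b2=cv2.resize(p2[130:250,180:280],(500,600),interpolation=cv2.INTER_CUBIC)
save('w5',a);save('s5',b2)
E
```

```text
moved [-3.1  2.8 49.5] [-0.002 -0.001  0.032] [ 0.79268962 -0.53565912 -1.49941017]
cam in tool [  74.     0.5 -171.1]
bezel y [[-24.1, -36.4, 104.0], [11.5, -12.1, 106.5], [34.2, 29.4, 110.3]]
```

View pics/w5.png

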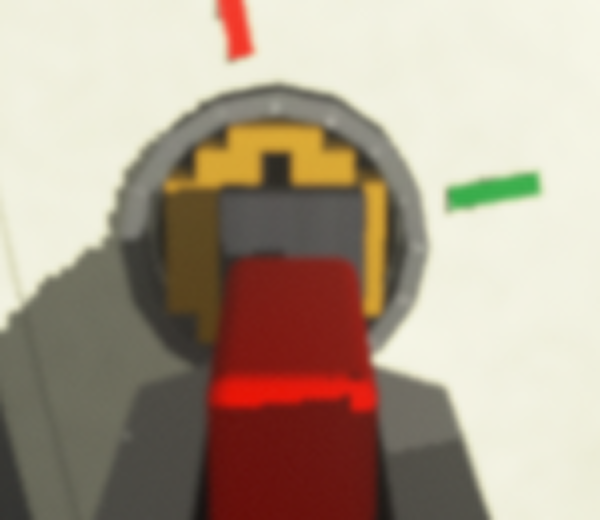

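```bash
cat >> h.py <<'E'
def at(u,v,z):
    p0,T,o=tool();m=camera_model('wrist');K=m['intrinsics'];A=R.from_euler('xyz',m['orientation']).as_matrix()
    x=np.array([(u-K[0,2])/K[0,0],(v-K[1,2])/K[1,1]]);r=np.hypot(*x);dr=A@np.array([*(x/r*np.sin(r)),np.cos(r)])
    c=(m['origin']-p0)@T*1000;dr=dr@T;return (c+dr*(z-c[2])/dr[2]).round(1)
E
python3 - <<'E'
from h import *
k=lambda x,y:(210+x/4-.4,150+y/4-.4)
for n,x,y,z in [('collar L',219,187,58),('collar R',365,187,58),('handle L',212,395,-33),('handle R',377,395,-33),('slot end',276,152,106),('slot low',274,187,106),('bezel top',277,84,108),('bezel L',123,235,108),('bezel R',428,235,108),('brass top',278,123,106)]:print(n,at(*k(x,y),z))
p0,T,o=tool();L=cov(.115,.025,0);print('model lock in tool',T.T@(L-p0)*1000,o['joint_positions'])
E
```

```text
collar L [ 25.2 -13.   58. ]
collar R [25.2 13.2 58. ]
handle L [ 20.5  -8.9 -33. ]
handle R [ 20.5   9.8 -33. ]
slot end [ 22.6  -3.4 106. ]
slot low [ 14.9  -3.9 106. ]
bezel top [ 37.2  -3.2 108. ]
bezel L [  3.6 -37.5 108. ]
bezel R [  3.7  30.2 108. ]
brass top [ 29.  -3. 106.]
model lock in tool [  3.22939173  -3.56896428 106.9986574 ] [-0.39105722 -0.1765891   1.74608807  0.29722789  1.13197837 -0.44662051]
```

View pics/s5.png

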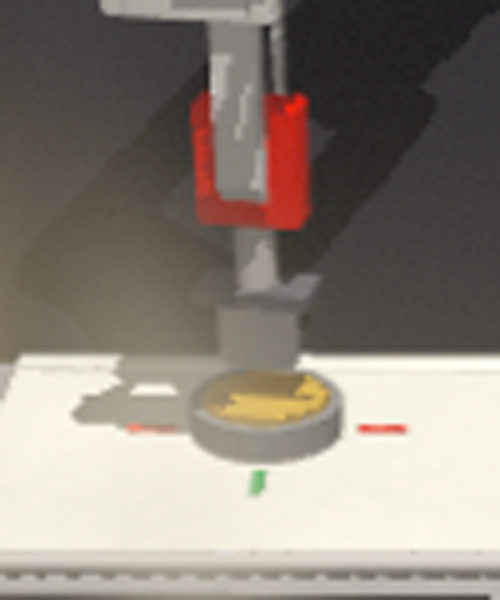

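Emit:
step_arm --steps '[{"jaw": 0, "tx": 0.002, "ty": -0.0036, "tz": 0, "ax": 0, "ay": 0, "az": 0.015}, {"jaw": 0, "tx": 0.002, "ty": -0.0036, "tz": 0, "ax": 0, "ay": 0, "az": 0.015}, {"jaw": 0, "tx": 0.002, "ty": -0.0036, "tz": 0.004, "ax": 0, "ay": 0, "az": 0.015}, {"jaw": 0, "tx": 0.002, "ty": -0.0036, "tz": 0.004, "ax": 0, "ay": 0, "az": 0.015}, {"jaw": 0, "tx": 0.002, "ty": -0.0036, "tz": 0.004, "ax": 0, "ay": 0, "az": 0.015}]'

```text
time: 12.0
tool_pos: [0.5791, -0.0773, 0.1929]
ee_rot: [2.624, -0.096, 1.57]
wrist_force: [1.1, 0.8, -1.8]
width: 0.02
```

```bash
python3 - <<'E'
from h import *
snapshot('wrist');p0,T,o=tool();L=cov(.115,.025,0);print('model lock in tool',T.T@(L-p0)*1000,o['qvel'].round(4))
p,d=snapshot('wrist')
save('w6',cv2.resize(p[150:280,210:360],(600,520),interpolation=cv2.INTER_CUBIC))
E
```

```text
model lock in tool [  1.23248361   0.15060185 102.88114496] [-0.0009 -0.0013 -0.0029  0.0004 -0.0007  0.0011]
```

View pics/w6.png

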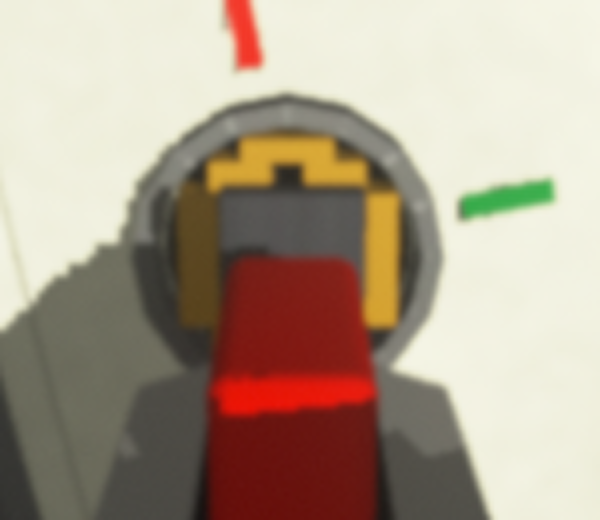

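Emit:
step_arm --steps '[{"jaw": 0, "tx": 0.001, "ty": -0.0006, "tz": 0.005, "ax": 0, "ay": 0, "az": 0}, {"jaw": 0, "tx": 0.001, "ty": -0.0006, "tz": 0.009, "ax": 0, "ay": 0, "az": 0}, {"jaw": 0, "tx": 0.001, "ty": -0.0006, "tz": 0.012, "ax": 0, "ay": 0, "az": 0}, {"jaw": 0, "tx": 0.001, "ty": -0.0006, "tz": 0.014, "ax": 0, "ay": 0, "az": 0}, {"jaw": 0, "tx": 0.001, "ty": -0.0006, "tz": 0.016, "ax": 0, "ay": 0, "az": 0}]'

```text
time: 12.6
tool_pos: [0.5867, -0.075, 0.1787]
ee_rot: [2.624, -0.096, 1.57]
wrist_force: [-0.1, 0.3, -1.3]
width: 0.0198
```

```bash
cat >> h.py <<'E'
def st():
    p0,T,o=tool();L=cov(.115,.025,0);print('lock in tool',(T.T@(L-p0)*1000).round(1),'F tool',(T.T@o['wrist_force']).round(1),'M tool',(T.T@o['wrist_torque']).round(2),'w',round(o['width'],4),'q',o['joint_positions'].round(2),'rot vs RT',R.from_matrix(RT.T@T).as_rotvec().round(3))
E
python3 -c "
from h import *
st()"
```

```text
lock in tool [ 0.2  0.8 86.6] F tool [ 0.2 -0.8  1.1] M tool [ 0.46 -0.14 -0.01] w 0.0198 q [-0.37 -0.15  1.77  0.3   1.09 -0.43] rot vs RT [-0.002 -0.001  0.194]
```

Emit:
step_arm --steps '[{"jaw": 0, "tx": 0, "ty": 0, "tz": 0.002, "ax": 0, "ay": 0, "az": 0}, {"jaw": 0, "tx": 0, "ty": 0, "tz": 0.004, "ax": 0, "ay": 0, "az": 0}, {"jaw": 0, "tx": 0, "ty": 0, "tz": 0.006, "ax": 0, "ay": 0, "az": 0}, {"jaw": 0, "tx": 0, "ty": 0, "tz": 0.007, "ax": 0, "ay": 0, "az": 0}]'

```text
time: 13.0
tool_pos: [0.5902, -0.0744, 0.1724]
ee_rot: [2.625, -0.096, 1.57]
wrist_force: [0.1, 0.9, -1.9]
width: 0.0201
```

```bash
python3 -c "
from h import *
st()"
```

```text
lock in tool [ 0.2  0.9 79.4] F tool [ 0.7 -0.9  1.8] M tool [ 0.41 -0.07  0.01] w 0.0201 q [-0.37 -0.14  1.77  0.3   1.07 -0.43] rot vs RT [-0.002 -0.001  0.194]
```

Emit:
step_arm --steps '[{"jaw": 0, "tx": 0, "ty": 0.0005, "tz": 0, "ax": 0, "ay": 0, "az": 0.12}, {"jaw": 0, "tx": 0, "ty": 0.0005, "tz": 0, "ax": 0, "ay": 0, "az": 0.24}, {"jaw": 0, "tx": 0, "ty": 0.0005, "tz": 0, "ax": 0, "ay": 0, "az": 0.36}, {"jaw": 0, "tx": 0, "ty": 0.0005, "tz": 0, "ax": 0, "ay": 0, "az": 0.48}, {"jaw": 0, "tx": 0, "ty": 0.0005, "tz": 0, "ax": 0, "ay": 0, "az": 0.6}]'

```text
time: 13.5
tool_pos: [0.5908, -0.0745, 0.1725]
ee_rot: [2.757, -0.367, 1.012]
wrist_force: [1.0, -0.5, -2.9]
width: 0.0201
```

```bash
python3 -c "
from h import *
st()"
```

```text
lock in tool [ 0.4  0.1 79.2] F tool [-1.  -0.   2.9] M tool [ 0.1  -0.36 -0.18] w 0.0201 q [-0.37 -0.14  1.77  0.3   1.07  0.18] rot vs RT [-0.002 -0.     0.798]
```

Emit:
step_arm --steps '[{"jaw": 0, "tx": 0, "ty": 0, "tz": 0, "ax": 0, "ay": 0, "az": 0.12}, {"jaw": 0, "tx": 0, "ty": 0, "tz": 0, "ax": 0, "ay": 0, "az": 0.24}, {"jaw": 0, "tx": 0, "ty": 0, "tz": 0, "ax": 0, "ay": 0, "az": 0.36}, {"jaw": 0, "tx": 0, "ty": 0, "tz": 0, "ax": 0, "ay": 0, "az": 0.48}, {"jaw": 0, "tx": 0, "ty": 0, "tz": 0, "ax": 0, "ay": 0, "az": 0.6}, {"jaw": 0, "tx": 0, "ty": 0, "tz": 0, "ax": 0, "ay": 0, "az": 0.7}, {"jaw": 0, "tx": 0, "ty": 0, "tz": 0, "ax": 0, "ay": 0, "az": 0.77}, {"jaw": 0, "tx": 0, "ty": 0, "tz": 0, "ax": 0, "ay": 0, "az": 0.8}]'

```text
time: 14.3
tool_pos: [0.5913, -0.0753, 0.1728]
ee_rot: [-3.128, -0.526, 0.135]
wrist_force: [2.3, -1.2, -2.6]
width: 0.0198
```

```bash
python3 -c "
from h import *
st()"
```

```text
lock in tool [-0.2 -1.3 79.3] F tool [0.5 1.5 3.3] M tool [-0.47 -0.27 -0.13] w 0.0198 q [-0.37 -0.14  1.77  0.29  1.07  0.98] rot vs RT [-0.005 -0.     1.6  ]
```

Not at the stop yet, so I'll turn on a little at a time.

Emit:
step_arm --steps '[{"jaw": 0, "tx": 0, "ty": 0, "tz": 0, "ax": 0, "ay": 0, "az": 0.04}, {"jaw": 0, "tx": 0, "ty": 0, "tz": 0, "ax": 0, "ay": 0, "az": 0.08}, {"jaw": 0, "tx": 0, "ty": 0, "tz": 0, "ax": 0, "ay": 0, "az": 0.1}]'

```text
time: 14.6
tool_pos: [0.5914, -0.0755, 0.1728]
ee_rot: [-3.071, -0.522, 0.02]
wrist_force: [0.2, -0.2, -2.2]
width: 0.0197
```

```bash
python3 -c "
from h import *
st()"
```

```text
lock in tool [-0.4 -1.5 79.2] F tool [-0.9  0.4  2. ] M tool [-0.08 -0.44 -0.58] w 0.0197 q [-0.37 -0.14  1.77  0.29  1.07  1.08] rot vs RT [-0.005 -0.     1.699]
```

Emit:
step_arm --steps '[{"jaw": 0, "tx": 0, "ty": 0, "tz": 0, "ax": 0, "ay": 0, "az": 0.025}, {"jaw": 0, "tx": 0, "ty": 0, "tz": 0, "ax": 0, "ay": 0, "az": 0.035}]'

```text
time: 14.8
tool_pos: [0.5913, -0.0754, 0.1728]
ee_rot: [-3.052, -0.519, -0.02]
wrist_force: [0.8, 0.3, -2.4]
width: 0.0199
```

```bash
python3 -c "
from h import *
st()"
```

```text
lock in tool [-0.4 -1.5 79.2] F tool [-0.4 -0.1  2.5] M tool [-0.03 -0.46 -0.78] w 0.0199 q [-0.37 -0.14  1.77  0.29  1.07  1.11] rot vs RT [-5.000e-03 -1.000e-03  1.733e+00]
```

Emit:
step_arm --steps '[{"jaw": 0, "tx": 0, "ty": 0, "tz": 0, "ax": 0, "ay": 0, "az": -0.06}, {"jaw": 0, "tx": 0, "ty": 0, "tz": 0, "ax": 0, "ay": 0, "az": -0.12}, {"jaw": 0, "tx": 0, "ty": 0, "tz": 0, "ax": 0, "ay": 0, "az": -0.12}]'

```text
time: 15.1
tool_pos: [0.5913, -0.0754, 0.1728]
ee_rot: [-3.12, -0.526, 0.117]
wrist_force: [-0.7, 0.3, -0.8]
width: 0.0197
```

```bash
python3 -c "
from h import *
st()"
```

```text
lock in tool [-0.2 -1.4 79.3] F tool [-1.  -0.4  0.4] M tool [-0.06 -0.4   0.06] w 0.0197 q [-0.37 -0.14  1.77  0.29  1.07  0.99] rot vs RT [-5.000e-03 -1.000e-03  1.615e+00]
```

Emit:
step_arm --steps '[{"jaw": 0, "tx": 0, "ty": 0, "tz": -0.005, "ax": 0, "ay": 0, "az": 0}, {"jaw": 0, "tx": 0, "ty": 0, "tz": -0.015, "ax": 0, "ay": 0, "az": 0}, {"jaw": 0, "tx": 0, "ty": 0, "tz": -0.03, "ax": 0, "ay": 0, "az": 0}, {"jaw": 0, "tx": 0, "ty": 0, "tz": -0.06, "ax": 0, "ay": 0, "az": 0}, {"jaw": 0, "tx": 0, "ty": 0, "tz": -0.1, "ax": 0, "ay": 0, "az": 0}, {"jaw": 0, "tx": 0, "ty": 0, "tz": -0.1, "ax": 0, "ay": 0, "az": 0}, {"jaw": 0, "tx": 0, "ty": 0, "tz": -0.1, "ax": 0, "ay": 0, "az": 0}]'

```text
time: 15.8
tool_pos: [0.5419, -0.0838, 0.2612]
ee_rot: [-3.122, -0.529, 0.117]
wrist_force: [-0.2, 0.3, -3.0]
width: 0.0197
```

```bash
python3 - <<'E'
from h import *
st()
snapshot('wrist');p,d=snapshot('wrist');t,_=snapshot('top')
a=cv2.resize(p[110:310,180:380],(500,500),interpolation=cv2.INTER_CUBIC)
b=cv2.resize(t[140:240,240:360],(300,250),interpolation=cv2.INTER_CUBIC)
save('w7',np.hstack([a,np.vstack([b,np.zeros((250,300,3),np.uint8)])]))
G=np.load('grasp.npz');show(G['p']+[0,0,.17],G['T'])
E
```

```text
lock in tool [ -1.8  -2.2 181. ] F tool [-1.7 -0.2  2.5] M tool [-0.05 -0.53  0.04] w 0.0197 q [-0.44 -0.28  1.71  0.3   1.28  0.99] rot vs RT [-0.009 -0.     1.615]
d [-38.3 250.  -46.6] rot [ 0.736 -0.132 -2.789]
```

View pics/w7.png

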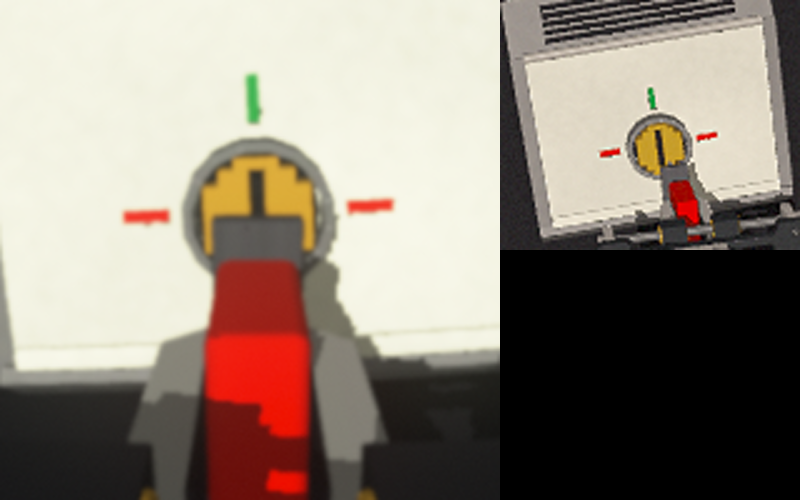

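```bash
cat >> h.py <<'E'
G=np.load('grasp.npz');RP=R.from_euler('xyz',[np.pi,0,-.139]).as_matrix()
E
python3 - <<'E'
from h import *
show([.5172,-.338,.275],RP)
E
```

```text
d [-37.2 249.4 -48.2] rot [-0.09  -0.517  0.255]
```

Emit:
step_arm --steps '[{"jaw": 0, "tx": -0.006, "ty": 0.03, "tz": -0.008, "ax": -0.012, "ay": -0.07, "az": 0.035}, {"jaw": 0, "tx": -0.012, "ty": 0.065, "tz": -0.016, "ax": -0.025, "ay": -0.14, "az": 0.07}, {"jaw": 0, "tx": -0.018, "ty": 0.1, "tz": -0.024, "ax": -0.037, "ay": -0.21, "az": 0.105}, {"jaw": 0, "tx": -0.024, "ty": 0.14, "tz": -0.032, "ax": -0.05, "ay": -0.29, "az": 0.14}, {"jaw": 0, "tx": -0.03, "ty": 0.18, "tz": -0.04, "ax": -0.065, "ay": -0.37, "az": 0.18}, {"jaw": 0, "tx": -0.034, "ty": 0.22, "tz": -0.045, "ax": -0.08, "ay": -0.45, "az": 0.22}, {"jaw": 0, "tx": -0.0372, "ty": 0.2494, "tz": -0.048, "ax": -0.09, "ay": -0.517, "az": 0.255}, {"jaw": 0, "tx": -0.0372, "ty": 0.2494, "tz": -0.048, "ax": -0.09, "ay": -0.517, "az": 0.255}]'

```text
time: 16.75
tool_pos: [0.5183, -0.3412, 0.2686]
ee_rot: [-3.139, 0.008, -0.142]
wrist_force: [-0.1, 0.5, -1.6]
width: 0.0199
```

```bash
python3 - <<'E'
from h import *
snapshot('wrist');snapshot('wrist');snapshot('wrist');show([.5172,-.338,.173],RP);p0,T,o=tool()
p,d=snapshot('wrist');P=cloud('wrist',d);Y=(P-p0)@T*1000
for q in ['key','key_rest']:
  for s in silhouettes('wrist',q)[:1]:
    H=P[s['pixels']];H=H[~np.isnan(H[:,0])];K=H[abs(H[:,2]-.045)<.006]
    print(q,s['confidence'],len(K),np.percentile((H-p0)@T*1000,[2,50,98],axis=0).round(1).tolist())
    if q=='key_rest' and len(K)>9: print(cv2.minAreaRect(K[:,:2].astype(np.float32)))
c=(Y[...,2]>44)&(Y[...,2]<62)&(np.abs(Y[...,1])<25)&(np.abs(Y[...,0])<40)
print('collar',np.percentile(Y[c],[1,50,99],axis=0).round(1).tolist())
save('w8',cv2.resize(p[150:350,180:380],(600,600),interpolation=cv2.INTER_CUBIC))
E
```

```text
d [ -0.    1.1 100. ] rot [-0.002  0.002  0.001]
key 0.65 10 [[-16.1, -10.2, -34.8], [14.8, 0.2, -33.0], [26.0, 10.2, 50.3]]
key_rest 0.81 2242 [[-38.2, -28.8, 225.4], [16.1, 0.6, 227.2], [46.4, 29.4, 267.5]]
((0.5180726647377014, -0.3371346592903137), (0.0600585900247097, 0.09119462966918945), 81.87102508544922)
collar [[9.5, -13.0, 47.6], [21.2, -0.4, 49.2], [26.6, 12.4, 55.6]]
```

View pics/w8.png

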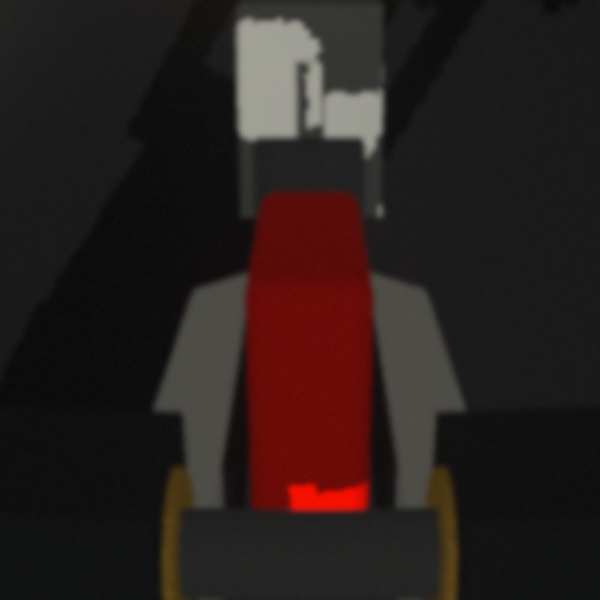

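Emit:
step_arm --steps '[{"jaw": 0, "tx": 0, "ty": 0.0005, "tz": 0.03, "ax": 0, "ay": 0, "az": 0}, {"jaw": 0, "tx": 0, "ty": 0.0005, "tz": 0.065, "ax": 0, "ay": 0, "az": 0}, {"jaw": 0, "tx": 0, "ty": 0.0005, "tz": 0.1, "ax": 0, "ay": 0, "az": 0}, {"jaw": 0, "tx": 0, "ty": 0.0005, "tz": 0.12, "ax": 0, "ay": 0, "az": 0}, {"jaw": 0, "tx": 0, "ty": 0.0005, "tz": 0.12, "ax": 0, "ay": 0, "az": 0}, {"jaw": 0, "tx": 0, "ty": 0.0005, "tz": 0.12, "ax": 0, "ay": 0, "az": 0}, {"jaw": 0, "tx": 0, "ty": 0.0005, "tz": 0.12, "ax": 0, "ay": 0, "az": 0}]'

```text
time: 17.75
tool_pos: [0.5182, -0.3377, 0.1586]
ee_rot: [3.139, -0.005, -0.137]
wrist_force: [0.3, -0.6, -1.5]
width: 0.0196
```

```bash
python3 - <<'E'
from h import *
show([.5175,-.3375,.1031],RP)
E
```

```text
d [-1.  -0.3 55.5] rot [ 0.003 -0.005  0.002]
```

Emit:
step_arm --steps '[{"jaw": 0, "tx": -0.0007, "ty": 0, "tz": 0.01, "ax": 0, "ay": -0.004, "az": 0}, {"jaw": 0, "tx": -0.0007, "ty": 0, "tz": 0.018, "ax": 0, "ay": -0.004, "az": 0}, {"jaw": 0, "tx": -0.0007, "ty": 0, "tz": 0.023, "ax": 0, "ay": -0.004, "az": 0}, {"jaw": 0, "tx": -0.0007, "ty": 0, "tz": 0.027, "ax": 0, "ay": -0.004, "az": 0}, {"jaw": 0, "tx": -0.0007, "ty": 0, "tz": 0.03, "ax": 0, "ay": -0.004, "az": 0}, {"jaw": 0, "tx": -0.0007, "ty": 0, "tz": 0.033, "ax": 0, "ay": -0.004, "az": 0}]'

```text
time: 18.35
tool_pos: [0.5177, -0.3377, 0.1252]
ee_rot: [3.139, -0.001, -0.137]
wrist_force: [-0.2, -0.1, -0.9]
width: 0.0196
```

```bash
python3 - <<'E'
from h import *
show([.5175,-.3375,.1031],RP);st()
E
```

```text
d [-0.3 -0.3 22.1] rot [ 0.003 -0.001  0.002]
lock in tool [  74.6 -283.    20.4] F tool [-0.2  0.1  0.9] M tool [-0.01 -0.19 -0.03] w 0.0196 q [-0.67  0.27  1.34 -0.    1.53  1.04] rot vs RT [ 0.356 -0.491  1.826]
```

In the pocket with no contact so far. I'll continue down.

Emit:
step_arm --steps '[{"jaw": 0, "tx": 0, "ty": 0, "tz": 0.007, "ax": 0, "ay": 0, "az": 0}, {"jaw": 0, "tx": 0, "ty": 0, "tz": 0.013, "ax": 0, "ay": 0, "az": 0}, {"jaw": 0, "tx": 0, "ty": 0, "tz": 0.018, "ax": 0, "ay": 0, "az": 0}, {"jaw": 0, "tx": 0, "ty": 0, "tz": 0.021, "ax": 0, "ay": 0, "az": 0}, {"jaw": 0, "tx": 0, "ty": 0, "tz": 0.022, "ax": 0, "ay": 0, "az": 0}, {"jaw": 0, "tx": 0, "ty": 0, "tz": 0.022, "ax": 0, "ay": 0, "az": 0}]'

```text
time: 18.95
tool_pos: [0.5178, -0.3379, 0.1034]
ee_rot: [3.139, -0.002, -0.137]
wrist_force: [0.1, -0.5, -1.5]
width: 0.0199
```

Emit:
step_arm --steps '[{"jaw": 0, "tx": 0, "ty": 0, "tz": 0.001, "ax": 0, "ay": 0, "az": 0}, {"jaw": 0, "tx": 0, "ty": 0, "tz": 0.0015, "ax": 0, "ay": 0, "az": 0}, {"jaw": 0, "tx": 0, "ty": 0, "tz": 0.002, "ax": 0, "ay": 0, "az": 0}]'

```text
time: 19.25
tool_pos: [0.518, -0.338, 0.1031]
ee_rot: [3.138, -0.003, -0.137]
wrist_force: [-1.6, 2.1, 7.9]
width: 0.0199
```

Emit:
step_arm --steps '[{"jaw": 0.5, "tx": 0, "ty": 0, "tz": 0, "ax": 0, "ay": 0, "az": 0}, {"jaw": 0.7, "tx": 0, "ty": 0, "tz": 0, "ax": 0, "ay": 0, "az": 0}, {"jaw": 1, "tx": 0, "ty": 0, "tz": 0, "ax": 0, "ay": 0, "az": 0}, {"jaw": 1, "tx": 0, "ty": 0, "tz": 0, "ax": 0, "ay": 0, "az": 0}, {"jaw": 1, "tx": 0, "ty": 0, "tz": 0, "ax": 0, "ay": 0, "az": 0}, {"jaw": 1, "tx": 0, "ty": 0, "tz": 0, "ax": 0, "ay": 0, "az": 0}, {"jaw": 1, "tx": 0, "ty": 0, "tz": 0, "ax": 0, "ay": 0, "az": 0}]'

```text
time: 19.95
tool_pos: [0.518, -0.338, 0.103]
ee_rot: [3.138, -0.002, -0.137]
wrist_force: [-0.6, -0.7, -0.6]
width: 0.072
```

Emit:
step_arm --steps '[{"jaw": 1, "tx": 0, "ty": 0, "tz": -0.01, "ax": 0, "ay": 0, "az": 0}, {"jaw": 1, "tx": 0, "ty": 0, "tz": -0.04, "ax": 0, "ay": 0, "az": 0}, {"jaw": 1, "tx": 0, "ty": 0, "tz": -0.08, "ax": 0, "ay": 0, "az": 0}, {"jaw": 1, "tx": 0, "ty": 0, "tz": -0.12, "ax": 0, "ay": 0, "az": 0}, {"jaw": 1, "tx": -0.05, "ty": 0, "tz": -0.14, "ax": 0, "ay": 0, "az": 0}, {"jaw": 1, "tx": -0.09, "ty": 0, "tz": -0.14, "ax": 0, "ay": 0, "az": 0}, {"jaw": 1, "tx": -0.09, "ty": 0, "tz": -0.14, "ax": 0, "ay": 0, "az": 0}, {"jaw": 1, "tx": -0.09, "ty": 0, "tz": -0.14, "ax": 0, "ay": 0, "az": 0}]'

```text
time: 20.75
tool_pos: [0.4283, -0.3253, 0.244]
ee_rot: [3.137, -0.005, -0.138]
wrist_force: [0.3, -0.4, -0.6]
width: 0.0941
```

```bash
python3 - <<'E'
from h import *
p,d=snapshot('scene');P=cloud('scene',d)
for q in ['cover','cam','key','key_rest','soup_tub','foil_meal','salad_bowl']:
    for s in silhouettes('scene',q)[:1]:
        X=P[s['pixels']];X=X[~np.isnan(X[:,0])]
        print(q,round(s['confidence'],2),np.array(s['rect']).astype(int),np.median(X,0).round(3),np.percentile(X,98,axis=0).round(3))
        if q=='cover': print('tilt',np.arccos(fitcover('scene',P,s)[1][2]))
w,d=snapshot('wrist');Q=cloud('wrist',d)
for s in silhouettes('wrist','key')[:1]:
    X=Q[s['pixels']];X=X[~np.isnan(X[:,0])];print('wrist key',s['confidence'],np.percentile(X,[5,50,98],axis=0).round(3).tolist())
print(get_obs()['width'],get_obs()['tool_pos'])
a=cv2.resize(p[120:320,60:460],(800,400));save('end',np.vstack([a]))
E
```

```text
cover 0.93 [164 199 292 247] [ 0.669 -0.063  0.111] [0.755 0.058 0.149]
tilt 0.5172713263598527
cam 0.51 [222 204 243 214] [ 0.629 -0.074  0.104] [ 0.651 -0.047  0.117]
key 0.6 [123 140 147 177] [ 0.524 -0.333  0.101] [ 0.543 -0.325  0.138]
key_rest 0.65 [121 158 162 201] [ 0.542 -0.321  0.04 ] [ 0.565 -0.304  0.048]
soup_tub 0.92 [377 176 427 225] [0.529 0.307 0.081] [0.548 0.348 0.102]
foil_meal 0.88 [ 82 195 147 251] [ 0.684 -0.341  0.053] [ 0.74  -0.282  0.059]
salad_bowl 0.61 [384 240 452 298] [0.674 0.35  0.053] [0.727 0.42  0.058]
wrist key 0.7 [[0.497, -0.348, 0.133], [0.518, -0.338, 0.135], [0.54, -0.327, 0.137]]
0.09422863903842994 [ 0.42887058 -0.32518731  0.24248719]
```

View pics/end.png

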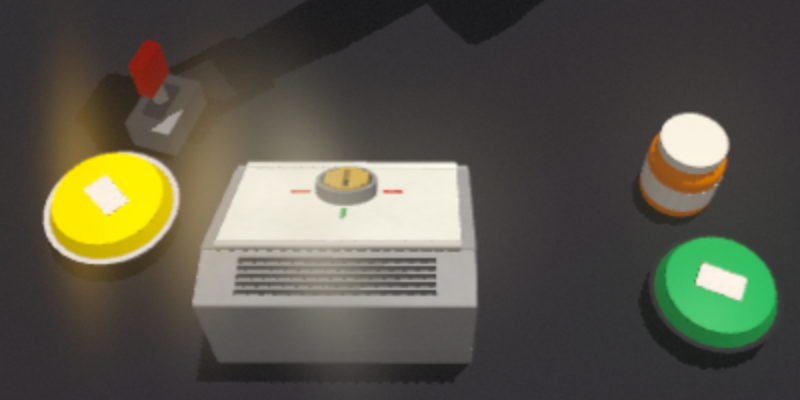

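The picture shows the cover shut at about (345,200) with its slot pointing at the green mark. The key stands in its rest at (150,80), the food is unmoved and the gripper is clear. I'm handing the job in.

```bash
python3 -c "
from bench import *
print(close_job())"
```

```text
the job is handed in; nothing more can be done
None
```

The job is done and handed in at about 21 s of the 72 s allowed. The cover is shut and locked, the key is back in its rest, and the gripper is open and clear. No verdict is reported.

- **Cover:** I pressed it down until it met its stop, at about 43 N through the fingertips. Its last measured tilt was 0.517 rad, against 0.524 rad for fully shut, which is within camera error.
- **Lock:** The blade went about 12.6 mm into the 14 mm slot. I turned it clockwise until the torque rose from about 0.15 to 0.78 N m at the stop. The pictures show the slot pointing at the green mark.
- **Key:** It went back into the rest turned half round, which the task treats as the same. Contact came at the same height as when I picked it up, with about 8 N of downward push. Its top then measured about 0.136 m, which is the fully home height.
- **Food containers:** The soup tub, foil meal and salad bowl stayed within 1 mm of their starting positions in the scene camera.

**Problems along the way:**
- The first two move calls were refused: one was in mm by mistake, and both left out fields. Nothing moved.
- Two wrist pictures taken before the arm had settled disagreed with later ones by 2 to 5 mm. I measured again with the arm still before inserting the key.

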